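# Switch on the ink dryer with its push-and-turn knob

### The job

Switch on the ink dryer in the print shop: push in the round knob on its control box and, keeping it in, turn it clockwise (seen from above) past its safety stop all the way to the end of its travel. Then let go so that it springs back out, and leave the winged dial on the other box as it is.

Things in the scene. Friction and masses are not known exactly. Their poses are not given: they have to be found in the camera images.
- knob_grip (a point): Push-and-turn knob on a grey box 100 x 100 mm, 60 high, in any of three places in a row: an upright black fluted cylinder 40 mm in diameter, 34 tall, on a black disc 60 mm wide, 8 thick. The point lies on its vertical turning axis, 22 mm above the disc, 12 below the top, 104 above the bench when out, and moves with the knob; z up, white pointer line at -x. Can be gripped at any yaw.
- dryer_knob (a joint): Turn of the round knob, rad, clockwise from above positive. Starts at 0 to 0.1 (off, white line roughly towards the robot, at a black tick); firm end stop at 1.31 (75 degrees, on, at the other tick). Not pushed in, it is blocked at about 0.25; pushed in over 6 mm it passes. From 0.95 on it can spring out and stays as left. Turns easily otherwise; against a stop the fingers just slip on it.
- knob_press (a joint): How far the round knob is pushed in (straight down), m: 0 is out, 0.012 fully in. A spring pushes back with 3 N at first, 9 N fully in, and brings it out again when let go. Pushing 8 to 11 mm is right; the gripped fingers hold well enough to push with.
- timer_dial (a joint): Bystander: turn, rad, of a winged dial on a second box of the same kind: a black bar 48 mm long, 12 thick, 26 tall across a disc 52 mm wide, top 96 mm above the bench. Starts at 0, turns easily both ways, cannot be pushed in; leave it alone. (The third such box has two push buttons and no knob.)
Things that resemble listed ones, but are neither listed nor needed, are in the scene too. What is shaped like the part that bears knob_grip but red is not meant.

How it is judged (in metres and radians):
On the way, in this order (a step that is already met when the one before it is completed fails the run):
1. the round knob is pushed in (value of joint knob_press above 0.005 m), for 0.1 s.
2. the round knob is turned clockwise past its safety stop (value of joint dryer_knob above 0.95 rad), for 0.1 s.
At the end, for the whole second after the job is handed in: The round knob stands within 10 degrees of its end stop (turned more than 1.13 rad of 1.31), has sprung back out (pushed in less than 2 mm) and the winged dial is within 10 degrees of where it was (value of joint dryer_knob above 1.13 rad and value of joint knob_press below 0.002 m and value of joint timer_dial between -0.17 and 0.17 rad); the robot touches nothing.
It fails at once if the winged dial is turned by more than 10 degrees (value of joint timer_dial above 0.17 rad or value of joint timer_dial below -0.17 rad).
It also fails if it takes over 32 s, if anything falls off the work surface, if the arm or the gripper's body presses on something with over 40 N, if the wrist force passes 120 N, or if a joint passes its speed limit or range.

### The arm

A 6-joint arm with a two-finger parallel gripper is mounted at the origin on the work surface. World frame = base frame: x ahead of the robot, y to its left, z up, the work surface at z = 0. Lengths are in m, angles in degrees, forces in N, time in s.
With the tool pointing down it reaches from about 0.4 to 0.825 m from the base axis. Payload 7 kg.
Tool frame: the origin (TCP) lies at the centre of the arm's flange, where the gripper is bolted on; the fingertips stand 178 mm ahead of it and the grasp point (between the pads) lies 159 mm ahead of it (tip_reach is the distance from the TCP to the fingertips, in m); z points along the fingers, y is the line along which they close (so a half turn about z gives the same grasp; the last joint's range is limited). The gripper opens to 88 mm and grips with 3 to 60 N. Pads are 19 mm wide; open, the fingers measure 130 mm over their backs; the gripper's body (78 mm by 193 mm) begins 47 mm behind the grasp point.
Start: joints at [80.621, 20.546, 0.682, 0, -70.136, -16.507], TCP at [0.295, 0.607, 0.405] pointing down, gripper open.
Joint ranges: [-176.03, 176.03], [-82.01, 121.73], [-58.28, 71.71], [-173.87, 95.51], [-174.79, -0.11], [-173.66, 173.66]. Speed limits (degrees/s): [136.94, 136.94, 172.46, 180, 180, 180].

### API

Orientations are given as [roll, pitch, yaw] about the fixed x, y, z axes, in that order (R = Rz(yaw) Ry(pitch) Rx(roll)).
In Python, from plant import * gives the robot as it stands.
- The arm moves only by the shell command python3 -m handwheel 'ROWS'. ROWS is JSON, a list of rows, each a list of 7 numbers: the opening, from -1 (shut) to 1 (fully open), then the shift along the tool's x, y, z as a fraction of full scale, then the turn, a rotation vector about the tool's x, y, z as a fraction of full scale. A call has 1 to 5 rows; each row shifts and turns the commanded pose from where the row before left it, along the tool's axes as they then stand; what a row does not reach is not made up. Full scale, the value 1, is 0.025 m for a shift and 6 degrees for a turn. A row lasts 1/8 s, in which the tool goes at most 62.5 mm and 10.7 degrees, less where a joint would pass 70% of its speed; a pose out of reach is approached as far as the arm can. A call with a number of a shift or a turn outside -1 to 1 is refused whole. A call with a gripper value outside its range is refused whole. The fingers move at their own pace and stop on an object; the grip force is fixed at half the most. Time passes only in rows, so rows that do not move let the fingers close. It gives the time, the measured TCP pose, the force, the opening and the grip force at its end, in the units of the state.
- get_obs(): the state, without advancing time (a new reading comes with each control period).
- snapshot(name): name is "scene" or "top" or "wrist"; returns a dict with "color" (384x512x3 uint8, red, green, blue), "fx", "fy", "cx", "cy" (pixels), "R" (3x3) and "t" (3): a world point X has camera coordinates R X + t; the wrist camera has in their place "tool_from_camera" (4x4, takes a point from camera to tool coordinates, whose origin is the TCP and whose axes are the flange's). Camera axes: x right, y down, z forward; pixel columns grow to the right and rows downward; lengths in m; the calibration is good to about 2 mm. A picture is of the moment at which its call begins: read the wrist's pose just before it. There is no depth.
- close_job(): hands the job in; it is judged then, once.
The state is a dict: "clock": time; "joint_pos": joint angles; "qvel": joint speeds; "tau": joint torques, N m; "tool_pos": TCP position; "orientation": TCP orientation; "force": force on the tool from outside, world axes, zero at the start; "moment": the same for the moment, N m; "opening": finger opening in m; "gripper_force": force on a finger pad.
Only numpy, scipy, OpenCV 4.12 (cv2) and the standard library are available. Lean on these libraries where they do the work, as an engineer would, in place of code of your own. Each camera call takes 0.05 s, during which the arm holds its last target. There are 200 camera calls.

## Working session

There is one attempt and no reset: what is moved stays moved. The work goes in short steps, Python scripts to look and compute and a shell command to move; the robot and the scene stay as the last step left them, time stands still between calls to the robot, and variables do not carry over. Pictures are saved under pics/ and viewed, at most 10 in all, crops included, and the job is handed in when it is done.

```bash
mkdir -p pics
python3 - <<'E'
from plant import *
import cv2, numpy as np
o=get_obs(); print(o)
for n in("scene","top"):
    s=snapshot(n); cv2.imwrite(f"pics/{n}0.png",s["color"][:,:,::-1]); np.savez(f"{n}0.npz",**s)
    print(n,s["fx"],s["R"],s["t"])
a=cv2.imread("pics/scene0.png");b=cv2.imread("pics/top0.png")
cv2.imwrite("pics/both0.png",cv2.resize(np.vstack([a,b]),(0,0),fx=.78,fy=.78))
E
```

```text
{'clock': 0.0, 'joint_pos': array([ 8.06231561e+01,  2.05884092e+01,  6.34909475e-01, -2.08746447e-02,
       -7.01344364e+01, -1.65053524e+01]), 'qvel': array([-0.0043973 ,  0.02697896, -0.04272147, -0.00212787,  0.05022338,
        0.02660698]), 'tau': array([-3.78531222e-04, -5.82727754e+01,  2.93042189e+01,  6.99670002e+00,
        6.75269999e-03, -1.68083188e-04]), 'tool_pos': array([0.29458241, 0.60711   , 0.40376286]), 'orientation': array([ 1.79910112e+02, -6.17041045e-03, -2.58893000e+01]), 'force': array([-0.42241648, -0.30548616, -0.44330182]), 'moment': array([ 0.03806314, -0.04275924,  0.00133535]), 'gripper_force': 0.0, 'opening': 0.08756097790611973}
scene 452.6915721184035 [[ 0.31709435  0.94828069  0.01465994]
 [ 0.65088894 -0.20635536 -0.73058952]
 [-0.68977878  0.2412078  -0.68265953]] [-0.21557889 -0.29085522  1.50248807]
top 360.3108964035695 [[ 0.02296236 -0.99913457  0.0346819 ]
 [-0.99433908 -0.02642454 -0.10291524]
 [ 0.10374263 -0.03212239 -0.99408532]] [-0.00227099  0.57946439  0.82402281]
```

View pics/scene0.png

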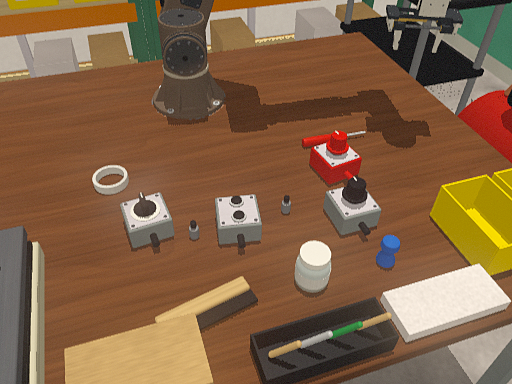

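View pics/top0.png

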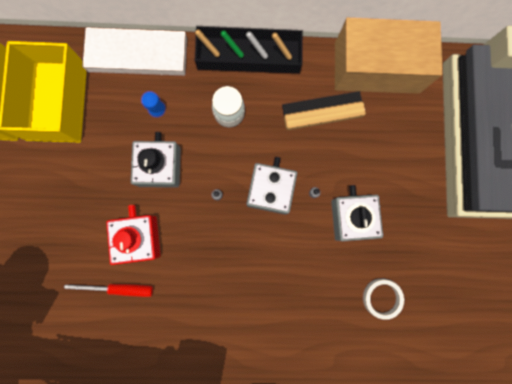

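Candidates: black fluted knob at top (150,160) / scene (355,188) on a grey box; red look-alike at top (125,240); winged dial at top (361,217); two-button box at top (272,187). The black round knob on the grey box fits. I'll confirm it in a crop and measure it.

```bash
cat > h.py <<'E'
import numpy as np,cv2
def ray(s,u,v,z):
    R,t=s["R"],s["t"]; C=-R.T@t; d=R.T@np.array([(u-s["cx"])/s["fx"],(v-s["cy"])/s["fy"],1]); return C+d*(z-C[2])/d[2]
def proj(s,X):
    c=s["R"]@X+s["t"]; return s["fx"]*c[0]/c[2]+s["cx"],s["fy"]*c[1]/c[2]+s["cy"]
E
python3 - <<'E'
from h import *
t=np.load("top0.npz");s=np.load("scene0.npz")
im=t["color"]; x0,y0=115,125
g=im[y0:y0+75,x0:x0+80]
grey=((g.min(2)>110)).astype(np.uint8)
c=max(cv2.findContours(grey,0,2)[0],key=cv2.contourArea); r=cv2.minAreaRect(c); print("box",r)
u,v=r[0][0]+x0,r[0][1]+y0; B=ray(t,u,v,.06); print("box centre",B)
for z in(.06,.074,.082,.116): print(z,proj(t,np.array([B[0],B[1],z])),proj(s,np.array([B[0],B[1],z])))
dark=(g.max(2)<60).astype(np.uint8)
for c in cv2.findContours(dark,0,2)[0]:
    if cv2.contourArea(c)>30: print(cv2.minEnclosingCircle(c),cv2.boundingRect(c))
A=cv2.resize(g,(0,0),fx=7,fy=7,interpolation=cv2.INTER_CUBIC)
cc=s["color"][165:245,315:395]; D=cv2.resize(cc,(400,525),interpolation=cv2.INTER_CUBIC)
A=cv2.resize(A,(400,375));D=cv2.resize(cc,(375,375),interpolation=cv2.INTER_CUBIC)
cv2.imwrite("pics/crop1.png",np.hstack([A,D])[:,:,::-1])
E
```

```text
box ((37.999996185302734, 37.49999237060547), (43.99999237060547, 40.99999237060547), -0.0)
box centre [0.64262807 0.2620821  0.06      ]
0.06 (np.float64(152.99999618530273), np.float64(162.4999923706055)) (np.float64(353.966786321943), np.float64(198.44950957620725))
0.074 (np.float64(151.3523574614839), np.float64(161.31062808534034)) (np.float64(354.94022598530734), np.float64(194.24003854321276))
0.082 (np.float64(150.38513562655214), np.float64(160.6124294512793)) (np.float64(355.50431071129043), np.float64(191.80075195612855))
0.116 (np.float64(146.05066538256716), np.float64(157.48354929738755)) (np.float64(357.96755792372807), np.float64(181.14886650487844))
((35.5, 34.5), 12.349188804626465) (24, 24, 24, 23)
((43.0, 11.0), 4.472236156463623) (40, 7, 7, 9)
```

View pics/crop1.png

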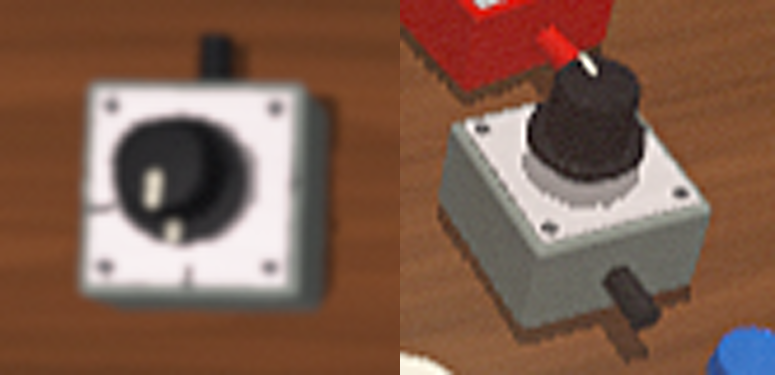

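The crop shows the black fluted round knob with its white pointer towards the robot, on a grey box at about (0.643, 0.262). This is the one meant; the red one behind it isn't. Moving above it.

```bash
python3 -m handwheel '[[1,1,0.34,0,0,0,0],[1,1,0.34,0,0,0,0],[1,1,0.34,0,0,0,0],[1,1,0.34,0,0,0,0],[1,1,0.34,0,0,0,0]]'; python3 -m handwheel '[[1,1,0.34,0.1,0,0,0],[1,1,0.34,0.1,0,0,0],[1,1,0.34,0.1,0,0,0],[1,1,0.34,0.1,0,0,0],[1,1,0.34,0.1,0,0,0]]'; python3 -m handwheel '[[1,1,0.34,0,0,0,0],[1,1,0.34,0,0,0,0],[1,1,0.34,0,0,0,0],[1,1,0.34,0,0,0,0],[1,0.5,0.17,0,0,0,0]]'; python3 -m handwheel '[[1,0,0,0,0,0,0],[1,0,0,0,0,0,0]]'
python3 - <<'E'
from plant import *
from h import *
o=get_obs(); print(o["clock"],o["tool_pos"],o["orientation"],o["force"])
s=snapshot("wrist"); np.savez("w1.npz",pos=o["tool_pos"],rpy=o["orientation"],**s); print(s["tool_from_camera"],s["fx"],s["cx"],s["cy"])
cv2.imwrite("pics/w1.png",s["color"][:,:,::-1])
E
```

```text
clock: 0.72
tool_pos: [0.3901, 0.5128, 0.4049]
orientation: [-180.0, -0.0, -25.9]
force: [0.1, -0.6, -1.2]
opening: 0.0871
gripper_force: 0.0
clock: 1.35
tool_pos: [0.4838, 0.4198, 0.3922]
orientation: [-180.0, -0.0, -25.9]
force: [-0.4, -0.4, 0.1]
opening: 0.0875
gripper_force: 0.0
clock: 1.98
tool_pos: [0.5682, 0.336, 0.3922]
orientation: [180.0, 0.0, -26.0]
force: [-0.5, 0.6, 0.6]
opening: 0.0877
gripper_force: 0.0
clock: 2.22
tool_pos: [0.5668, 0.3382, 0.3922]
orientation: [-180.0, 0.0, -25.9]
force: [0.2, -0.9, -0.0]
opening: 0.0874
gripper_force: 0.0
2.225 [0.56680006 0.33817992 0.3921792 ] [-1.79996419e+02  7.51881358e-03 -2.58881402e+01] [ 0.24545672 -0.94435046 -0.01645339]
[[-1.36398700e-03 -9.51776326e-01 -3.06789774e-01  8.45866335e-02]
 [ 9.99999005e-01 -1.40851459e-03 -7.62568137e-05  4.56532981e-04]
 [-3.59538442e-04 -3.06789573e-01  9.51777300e-01  2.01156166e-02]
 [ 0.00000000e+00  0.00000000e+00  0.00000000e+00  1.00000000e+00]] 341.94603730942777 255.92710084361076 188.4642405146941
```

View pics/w1.png

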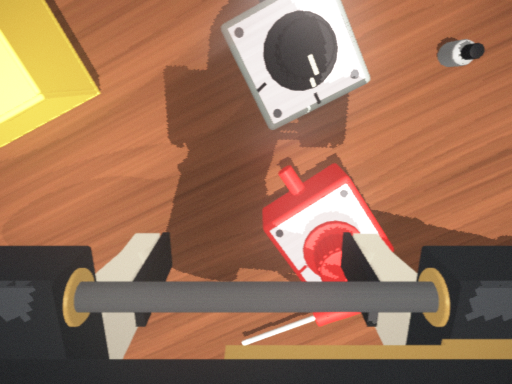

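Wrist view: the black knob is at (300,50) on the grey box, pointer to (313,70), and the red one is at (330,250). I'll measure it from here.

```bash
cat >> h.py <<'E'
from scipy.spatial.transform import Rotation as Ro
def wcam(w):
    T=np.eye(4);T[:3,:3]=Ro.from_euler("xyz",w["rpy"],degrees=True).as_matrix();T[:3,3]=w["pos"]
    C=np.linalg.inv(T@w["tool_from_camera"]); return dict(R=C[:3,:3],t=C[:3,3],fx=w["fx"],fy=w["fy"],cx=w["cx"],cy=w["cy"])
E
python3 - <<'E'
from h import *
w=np.load("w1.npz"); c=wcam(w); g=w["color"][0:135,215:375]
for th in (60,80,100):
    m=cv2.morphologyEx((g.max(2)<th).astype(np.uint8),cv2.MORPH_OPEN,np.ones((9,9)))
    k=max(cv2.findContours(m,0,2)[0],key=cv2.contourArea); (u,v),r=cv2.minEnclosingCircle(k); print(th,u+215,v,r,ray(c,u+215,v,.082),ray(c,u+215,v,.09))
m=cv2.morphologyEx((g.min(2)>150).astype(np.uint8),cv2.MORPH_CLOSE,np.ones((5,5)))
# plate screws (4 corners) read from picture -> box centre
P=[ray(c,*p,.06) for p in((238,33),(277,113),(354,74))]; print("plate centre by diagonal",(P[0]+P[2])/2)
for z in(.082,.116): print(z,*[np.round(proj(c,np.array([.643+dx,.262+dy,z])),1) for dx,dy in((0,0),(.03,0),(-.03,0),(0,.03),(0,-.03))])
E
```

```text
Traceback (most recent call last):
ValueError: max() iterable argument is empty
```

Run:
```python
from h import *
w=np.load("w1.npz"); c=wcam(w); g=w["color"][0:135,215:375]
print(g[40,60:135:5].max(1), g[5:100:5,85].max(1))
sat=(g.max(2).astype(int)-g.min(2))
for th in (75,90,110):
    m=cv2.morphologyEx(((g.max(2)<th)&(sat<25)).astype(np.uint8),cv2.MORPH_OPEN,np.ones((5,5)))
    K=cv2.findContours(m,0,2)[0]
    if not K: continue
    k=max(K,key=cv2.contourArea); (u,v),r=cv2.minEnclosingCircle(k); print(th,u+215,v,r,ray(c,u+215,v,.082),ray(c,u+215,v,.09))
P=[ray(c,*p,.06) for p in((238,33),(277,113),(354,74))]; print("plate centre by diagonal",(P[0]+P[2])/2)
for z in(.082,.116): print(z,*[np.round(proj(c,np.array([.643+dx,.262+dy,z])),1) for dx,dy in((0,0),(.03,0),(-.03,0),(0,.03),(0,-.03))])
```

```text
[ 78  72  83  88  91  87  91  95  98 100 111 119 126 255 255] [255 208 117 106 103  99  92  87  84  84  80  75  78  72  72  72  71 139
 244]
75 283.5 68.5 26.879459381103516 [0.63963456 0.27767899 0.082     ] [0.63971903 0.27831779 0.09      ]
90 289.0 59.5 34.252838134765625 [0.64386329 0.27094408 0.082     ] [0.64383112 0.27176864 0.09      ]
110 294.60504150390625 52.81512451171875 37.648475646972656 [0.64643723 0.26492742 0.082     ] [0.64633408 0.26591792 0.09      ]
plate centre by diagonal [0.64507786 0.26070768 0.06      ]
0.082 [299.8  55.3] [284.   17.6] [314.5  90.7] [265.5  72.8] [335.   37.2]
0.116 [305.7  52.2] [288.    9.1] [322.2  92.3] [266.8  72.1] [345.9  31.6]
```

```bash
python3 -m handwheel '[[1,1,0.34,0.2,0,0,0],[1,1,0.34,0.6,0,0,0],[1,1,0.34,0.6,0,0,0],[1,1,0.34,0.6,0,0,0],[1,0.14,0.02,0.6,0,0,0]]'; python3 -m handwheel '[[1,0,0,0,0,0,0],[1,0,0,0,0,0,0]]'
python3 - <<'E'
from plant import *
from h import *
o=get_obs(); print(o["clock"],o["tool_pos"],o["orientation"],o["force"])
s=snapshot("wrist"); np.savez("w2.npz",pos=o["tool_pos"],rpy=o["orientation"],**s)
c=wcam(np.load("w2.npz")); im=s["color"].copy()
for z,r in((.082,.03),(.116,.02)):
    for a in np.linspace(0,6.28,40):
        p=proj(c,np.array([.645+r*np.cos(a),.262+r*np.sin(a),z])); cv2.circle(im,(int(p[0]),int(p[1])),1,(0,255,0),-1)
cv2.imwrite("pics/w2.png",im[:,:,::-1])
E
```

```text
clock: 2.9
tool_pos: [0.6455, 0.2615, 0.3265]
orientation: [180.0, -0.0, -25.9]
force: [0.1, 1.0, 0.0]
opening: 0.0877
gripper_force: 0.0
clock: 3.15
tool_pos: [0.6447, 0.2628, 0.3278]
orientation: [-180.0, -0.0, -25.8]
force: [0.4, 0.2, 0.0]
opening: 0.0876
gripper_force: 0.0
3.15 [0.64470264 0.26282491 0.32780822] [-1.79968969e+02 -2.69368972e-02 -2.58158449e+01] [0.36868364 0.22665055 0.04320574]
```

View pics/w2.png

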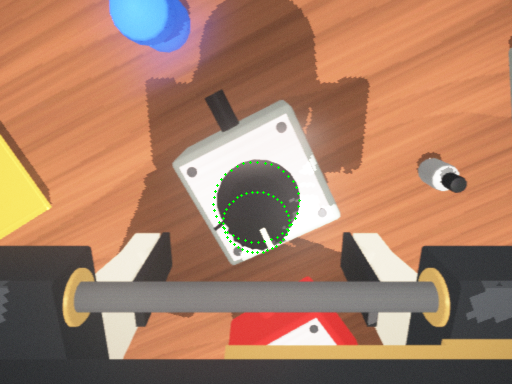

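The projected disc circle matches the knob (centre about (257,197)), and the knob is centred between the fingers. Descending and closing.

```bash
python3 -m handwheel '[[1,0,0,0.7,0,0,0],[1,0,0,0.7,0,0,0],[1,0,0,0.7,0,0,0],[1,0,0,0.46,0,0,0],[1,0,0,0,0,0,0]]'; python3 -m handwheel '[[-1,0,0,0,0,0,0],[-1,0,0,0,0,0,0],[-1,0,0,0,0,0,0],[-1,0,0,0,0,0,0],[-1,0,0,0,0,0,0]]'
```

```text
clock: 3.82
tool_pos: [0.6448, 0.2616, 0.2616]
orientation: [179.9, 0.1, -25.9]
force: [0.6, 0.3, -0.4]
opening: 0.0878
gripper_force: 0.0
clock: 4.45
tool_pos: [0.6451, 0.2619, 0.2633]
orientation: [-180.0, -0.0, -25.9]
force: [-0.9, 0.4, -0.0]
opening: 0.043
gripper_force: 0.0
```

```bash
python3 -m handwheel '[[-1,0,0,0,0,0,0],[-1,0,0,0,0,0,0],[-1,0,0,0,0,0,0]]'; python3 -m handwheel '[[-1,0,0,0.1,0,0,0],[-1,0,0,0.1,0,0,0],[-1,0,0,0.1,0,0,0],[-1,0,0,0.1,0,0,0],[-1,0,0,0,0,0,0]]'
```

```text
clock: 4.82
tool_pos: [0.6449, 0.2615, 0.2632]
orientation: [180.0, 0.0, -25.9]
force: [-2.4, -4.2, 2.5]
opening: 0.0398
gripper_force: 30.0
clock: 5.45
tool_pos: [0.6449, 0.2616, 0.2534]
orientation: [180.0, 0.0, -25.9]
force: [-4.0, -4.5, 7.7]
opening: 0.0396
gripper_force: 30.0
```

Gripped, and pushed in about 9.5 mm (7.7 N matches the spring). Turning clockwise.

```bash
python3 -m handwheel '[[-1,0,0,0,0,0,0.5],[-1,0,0,0,0,0,0.8],[-1,0,0,0,0,0,0.8],[-1,0,0,0,0,0,0.8],[-1,0,0,0,0,0,0.8]]'; python3 -m handwheel '[[-1,0,0,0,0,0,0.8],[-1,0,0,0,0,0,0.8],[-1,0,0,0,0,0,0.8],[-1,0,0,0,0,0,0.8],[-1,0,0,0,0,0,0.8]]'
python3 -c "
from plant import *
print(get_obs()['moment'],get_obs()['force'])"
```

```text
clock: 6.08
tool_pos: [0.6449, 0.2616, 0.2536]
orientation: [180.0, -0.0, -48.2]
force: [-3.5, -4.7, 6.9]
opening: 0.0394
gripper_force: 30.0
clock: 6.7
tool_pos: [0.645, 0.2616, 0.2536]
orientation: [180.0, -0.0, -72.2]
force: [-3.5, -5.3, 7.4]
opening: 0.0392
gripper_force: 30.0
[-1.5780728   1.28820947  0.04112001] [-3.54368646 -5.30695481  7.38624916]
```

```bash
python3 -m handwheel '[[-1,0,0,0,0,0,0.8],[-1,0,0,0,0,0,0.8],[-1,0,0,0,0,0,0.8],[-1,0,0,0,0,0,0.8],[-1,0,0,0,0,0,0.8]]'; python3 -c "
from plant import *
print(get_obs()['moment'])"; python3 -m handwheel '[[-1,0,0,0,0,0,0.5],[-1,0,0,0,0,0,0.5],[-1,0,0,0,0,0,0]]'
python3 -c "
from plant import *
print(get_obs()['moment'])"
```

```text
clock: 7.32
tool_pos: [0.645, 0.2616, 0.2537]
orientation: [-180.0, -0.0, -96.2]
force: [-4.1, -4.9, 7.3]
opening: 0.0395
gripper_force: 30.0
[-1.63175054  1.20869008  0.03631581]
clock: 7.7
tool_pos: [0.645, 0.262, 0.2538]
orientation: [-180.0, -0.0, -102.0]
force: [-3.7, -3.6, 8.2]
opening: 0.0389
gripper_force: 30.0
[-1.1388236   1.32744562  0.54338887]
```

The moment about the axis rose to 0.54 Nm after a 76° turn, so the knob is at its end stop. Letting it rise, releasing and retreating.

```bash
python3 -m handwheel '[[-1,0,0,-0.2,0,0,0],[-1,0,0,-0.18,0,0,0],[-1,0,0,0,0,0,0]]'; python3 -m handwheel '[[1,0,0,0,0,0,0],[1,0,0,0,0,0,0],[1,0,0,0,0,0,0],[1,0,0,0,0,0,0],[1,0,0,0,0,0,0]]';python3 -m handwheel '[[1,0,0,0,0,0,0],[1,0,0,-0.5,0,0,0],[1,0,0,-1,0,0,0],[1,0,0,-1,0,0,0],[1,0,0,-1,0,0,0]]'; python3 -m handwheel '[[1,-1,0,-1,0,0,0],[1,-1,0,-1,0,0,0],[1,-1,0,0,0,0,0],[1,-1,0,0,0,0,0],[1,-1,0,0,0,0,0]]'; python3 -m handwheel '[[1,-1,0,0,0,0,0],[1,-1,0,0,0,0,0],[1,0,0,0,0,0,0],[1,0,0,0,0,0,0]]'
python3 - <<'E'
from plant import *
from h import *
s=snapshot("top");t=snapshot("scene")
A=cv2.resize(s["color"][125:200,115:195],(400,375),interpolation=cv2.INTER_CUBIC);D=cv2.resize(t["color"][165:245,315:395],(375,375),interpolation=cv2.INTER_CUBIC)
cv2.imwrite("pics/end.png",np.hstack([A,D])[:,:,::-1])
E
```

```text
clock: 8.07
tool_pos: [0.6451, 0.2619, 0.2628]
orientation: [-180.0, 0.0, -102.1]
force: [-2.2, -3.4, 2.9]
opening: 0.0395
gripper_force: 30.0
clock: 8.7
tool_pos: [0.6451, 0.2619, 0.2626]
orientation: [-180.0, 0.0, -102.1]
force: [0.3, 0.1, -1.1]
opening: 0.0835
gripper_force: 0.0
clock: 9.32
tool_pos: [0.6451, 0.2618, 0.3521]
orientation: [-180.0, 0.0, -102.1]
force: [0.5, 0.5, 0.3]
opening: 0.0878
gripper_force: 0.0
clock: 9.95
tool_pos: [0.6713, 0.3848, 0.4015]
orientation: [-180.0, 0.0, -102.1]
force: [0.2, 1.1, 0.2]
opening: 0.0876
gripper_force: 0.0
clock: 10.45
tool_pos: [0.6816, 0.4327, 0.4007]
orientation: [-180.0, 0.0, -102.1]
force: [0.4, 0.2, 0.2]
opening: 0.0877
gripper_force: 0.0
```

View pics/end.png

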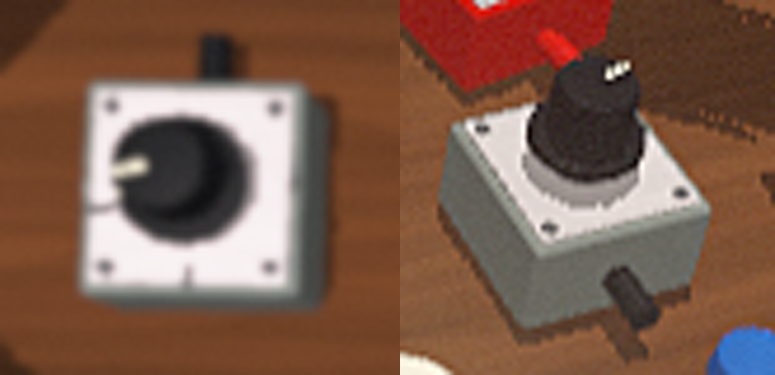

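The pointer now aims at the left tick (crop (130,168)). The knob is back at its original height and the arm is clear of everything, so I'm handing in.

```bash
python3 -c "
from plant import *
print(close_job())"
```

```text
the job is handed in; nothing more can be done
None
```

I pushed the round knob in about 9.5 mm, turned it clockwise to its end stop and let it spring back out; the arm never went near the winged dial, and I handed the job in after about 10.5 s of the 32 s allowed (the verdict was not shown).

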